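Sort the parts of a stripped floppy drive into their spares trays

ROBOT

A 6-joint arm with a two-finger parallel gripper is mounted at the origin on the work surface. World frame = base frame: x ahead of the robot, y to its left, z up, the work surface at z = 0. Lengths are in mm, angles in rad, forces in N, time in s.
With the tool pointing down it reaches from about 225 to 875 mm from the base axis. Payload 3.4 kg.
Tool frame: the origin (TCP) lies midway between the tips of the shut fingers; the grasp point (between the pads) lies 19 mm behind it; z points along the fingers, y is the direction in which the jaws open and shut (so a half turn about z gives the same grasp; the last joint's range is limited). The gripper opens to 85 mm and grips with 20 to 120 N. Pads are 22 mm wide; open, the fingers measure 114 mm over their backs; the gripper's body (76 mm by 85 mm) begins 54 mm behind the grasp point. The pads swing forward as they close: fully open they stand 13 mm farther back than shut.
Start: joints at [-1.348, 0.276, 1.505, -0, 1.361, -0.121], TCP at [193.814, -541.386, 231.328] pointing down, gripper open.
Joint ranges: [-2.89, 2.89], [-0.75, 2.08], [0.22, 2.7], [-1.18, 4.32], [0.11, 2.71], [-2.7, 2.7]. Speed limits (rad/s): [2.57, 2.57, 3.14, 3.14, 3.14, 3.14].

INTERFACE

Orientations are given as a unit quaternion [x, y, z, w].
In Python, from plant import manip gives the robot as it stands. Calls block until the motion is done:
- manip.goto(position, orientation): joint-space move of the TCP to a pose.
- manip.servo_line(position, frame=None, feed=150): straight line of the TCP; frame=None keeps the orientation; feed is the mean speed in mm/s.
- manip.goto_joints(angles): joint-space move.
- manip.gripper_to(opening): finger opening in mm; the grip force is fixed at half the most; returns when the fingers have stopped.
- manip.wait(seconds).
- manip.inverse_kinematics(position, orientation): joint angles nearest the present ones, or None.
- manip.get_state(): the state.
- manip.grab_frame(name): name is "scene" or "top"; returns the picture (480x640x3 uint8, red, green, blue); there is no depth.
- manip.camera_params(name): a dict with "intrinsics" (3x3 intrinsics, pixels), "k1" (the pictures are not rectified: a ray, as slopes to the right and down, at radius r is drawn at 1 + k1 r^2 times it, then the intrinsics apply), "T" (4x4, takes a point from camera to world coordinates). Camera axes: x right, y down, z forward; pixel columns grow to the right and rows downward; lengths in mm; the calibration is good to about 2 mm. A picture is of the moment at which its call begins. camera_params takes no time and is no camera call.
A pose or a line that the arm cannot do raises manip.MotionError and nothing moves.
- manip.sign_off(): hands the job in, once; it reports no verdict.
The state is a dict: "time_s": time; "q": joint angles; "qvel": joint speeds; "effort": joint torques, N m; "tool_pos": TCP position; "tcp_rot": TCP orientation; "wrist_force": force on the tool from outside, world axes, zero at the start; "torque": the same for the moment, N m; "finger_gap": finger opening in mm.
Only numpy, scipy, OpenCV 4.12 (cv2) and the standard library are available. Lean on these libraries where they do the work, as an engineer would, in place of code of your own. Each camera call takes 0.05 s, during which the arm holds its last target.

TASK

The loose parts from the stripped floppy drive are scattered on the bench: sort them into their spares trays, each lying flat on the floor of its tray. Both green glass fuses go side by side in the white tray, the black knob in the blue tray standing on its wide skirt, the red carrier clip in the green tray, and the steel drive rail lengthwise in the long dark steel tray. Set the glass fuses down, do not drop them.

Things in the scene. Friction and masses are not known exactly. Their poses are not given: they have to be found in the camera images.
- fuse_a: stubby cartridge fuse lying on the bench: green glass tube between two brass caps, 38 mm long, 14 mm in diameter, 20 g; flats on the caps keep it from rolling. Origin at its middle, on its axis, 7 mm above the surface it lies on; x along its length. One of two alike. It must not fall freely by more than about 25 mm
- fuse_b: stubby cartridge fuse lying on the bench: green glass tube between two brass caps, 38 mm long, 14 mm in diameter, 20 g; flats on the caps keep it from rolling. Origin at its middle, on its axis, 7 mm above the surface it lies on; x along its length. One of two alike. It must not fall freely by more than about 25 mm
- knob: black bakelite power knob with a white pointer line, standing on its skirt: skirt 38 mm in diameter and 4 mm high, tapering to a round grip 28 mm in diameter from 8 to 23 mm height, 24 mm high in all, 45 g. Origin at the centre of its underside, z up; the pointer line points along x
- drive_rail: grey steel drive mounting rail, a straight channel lying open side down: 124 mm long (x), 20 mm wide (y), 10 mm high, small dark screw holes along the top, 70 g. Origin at the centre of its underside, z up. (A brass ring and a grey felt puck, 8 mm high, lie loose among the parts; all else within 50 mm of parts and trays is under 35 mm high.)
- clip: red plastic disk carrier clip lying flat: grip block 18 mm wide (y) and 14 mm high, reaching from x = -22 to +18 mm, two lower jaws (10 mm high) on to x = +38 mm and a low hanging eye (6 mm high) back to x = -37 mm, 28 g. Origin at the centre of the underside, x towards the jaws, z up
- fuse_tray: white plastic tray with a ribbed-look floor: fixed open parts tray for the fuses, 96 mm (its x) by 126 mm (its y) outside, walls 3 mm thick and 16 mm high, flat floor 3 mm thick (so 90 by 120 mm clear inside). Origin under its centre at bench height, z up; blank card holder on its -x side
- knob_tray: blue plastic tray, square: fixed open parts tray for the knobs, 106 mm (its x) by 106 mm (its y) outside, walls 3 mm thick and 16 mm high, flat floor 3 mm thick (so 100 by 100 mm clear inside). Origin under its centre at bench height, z up; blank card holder on its -x side
- clip_tray: green plastic tray: fixed open parts tray for the carrier clips, 96 mm (its x) by 126 mm (its y) outside, walls 3 mm thick and 16 mm high, flat floor 3 mm thick (so 90 by 120 mm clear inside). Origin under its centre at bench height, z up; blank card holder on its -x side
- rail_tray: long dark steel tray: fixed open parts tray for the drive rails, 96 mm (its x) by 186 mm (its y) outside, walls 3 mm thick and 16 mm high, flat floor 3 mm thick (so 90 by 180 mm clear inside). Origin under its centre at bench height, z up; blank card holder on its -x side. The rail goes in with its length along the tray's y
Not all that is in view belongs to the job. Several things have the shape of the drive_rail; the one meant has the colours described above.

How it is judged:
By the outcome, as a careful person would: the job done as asked, in the order asked, and still so for the second after the job is handed in, with the robot touching nothing.
It also fails if it takes over 128 s, if anything falls off the work surface, if the arm or the gripper's body presses on something with over 40 N, if the wrist force passes 120 N, or if a joint passes its speed limit or range.

## Working session

There is one attempt and no reset: what is moved stays moved. The work goes in short steps, each a Python script; the robot and the scene stay as the last script left them, time stands still between calls to the robot, and variables do not carry over. Pictures are saved under pics/ and viewed, and the job is handed in when it is done.

```bash
ls; mkdir -p pics; python3 - <<'E'
from plant import manip
import cv2,numpy as np
for n in("scene","top"):
    f=manip.grab_frame(n); cv2.imwrite(f"pics/{n}0.png",f[:,:,::-1])
    p=manip.camera_params(n); print(n,np.round(p["intrinsics"],2).tolist(),p["k1"],np.round(p["T"],4).tolist())
print(manip.get_state())
E
```

```text
pics
scene [[570.77, 0.0, 331.11], [0.0, 570.77, 240.82], [0.0, 0.0, 1.0]] -0.06813480907555836 [[-0.6798, 0.4686, -0.5642, 1130.3936], [0.7332, 0.4188, -0.5357, 602.8142], [-0.0148, -0.7779, -0.6283, 757.1707], [0.0, 0.0, 0.0, 1.0]]
top [[520.06, 0.0, 323.14], [0.0, 520.06, 239.01], [0.0, 0.0, 1.0]] -0.07450513001729621 [[-0.0249, -0.9856, 0.1675, 310.3429], [-0.9996, 0.0223, -0.0169, -4.2004], [0.0129, -0.1679, -0.9857, 993.7075], [0.0, 0.0, 0.0, 1.0]]
{'time_s': 0.1, 'q': array([-1.34802224e+00,  2.76547437e-01,  1.50603409e+00, -1.17514250e-05,
        1.36074488e+00, -1.21009798e-01]), 'qvel': array([-2.95184392e-04,  9.62779396e-05, -2.57509727e-03, -8.96105095e-04,
       -1.40728926e-03,  4.37223988e-05]), 'effort': array([ 1.87112368e-03, -4.17699373e+01, -2.46403921e+01, -1.51962145e-04,
        5.76797436e-03, -7.77954000e-06]), 'tool_pos': array([ 193.6793559, -540.8688352,  230.5063163]), 'tcp_rot': array([ 9.85262339e-01,  1.71047863e-01, -4.98275538e-05, -8.65462014e-04]), 'wrist_force': array([0.22891053, 0.27637708, 0.17061086]), 'torque': array([-0.01439413,  0.04594096,  0.00899467]), 'finger_gap': 85.42800282372734}
```

View pics/top0.png

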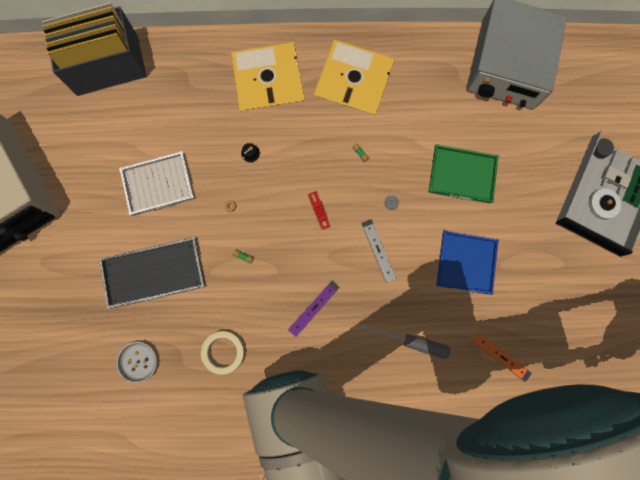

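View pics/scene0.png

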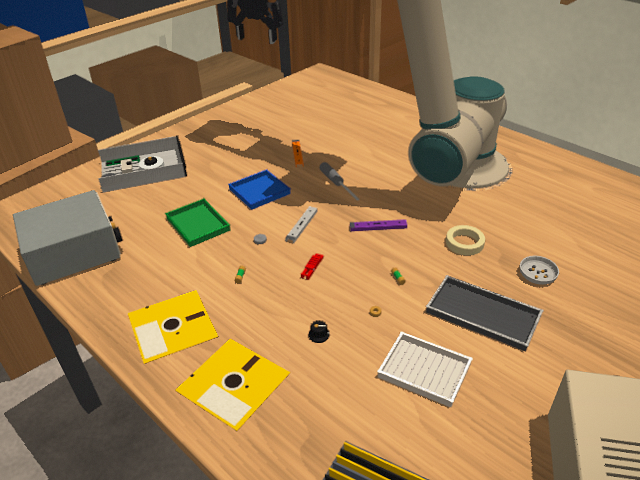

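Top view: green fuses at (361,153) and (243,256), knob (250,152), clip (319,210). Trays: white (157,183), blue (468,262), green (464,173), dark steel (153,272).

Things that could be mistaken for the parts:
- **Rail:** grey (378,250), purple (314,308) and orange (502,357). The description says grey.
- **Knob:** also the box knobs at (485,91), which are fixed. I want the loose one.
- **Fuse:** the brass ring (231,206) and felt puck (391,202) are distractors.

I'll check these choices in close crops.

```bash
python3 - <<'E'
import cv2,numpy as np
t=cv2.imread("pics/top0.png")
c=[(361,153),(243,256),(250,152),(319,210),(378,250),(314,308)]
r=[cv2.resize(t[y-36:y+36,x-36:x+36],(264,264),interpolation=cv2.INTER_CUBIC) for x,y in c]
cv2.imwrite("pics/crop0.png",np.vstack([np.hstack(r[:3]),np.hstack(r[3:])]))
E
cat > h.py <<'E'
import cv2,numpy as np
from plant import manip
class Cam:
    def __init__(s,n):
        p=manip.camera_params(n); s.K=np.array(p["intrinsics"],float); s.d=np.array([p["k1"],0,0,0],float); s.T=np.array(p["T"],float)
    def ray(s,uv):
        uv=np.asarray(uv,float).reshape(-1,1,2)
        n=cv2.undistortPoints(uv,s.K,s.d).reshape(-1,2)
        return np.c_[n,np.ones(len(n))]@s.T[:3,:3].T
    def plane(s,uv,z):
        d=s.ray(uv); o=s.T[:3,3]; return (o+d*((z-o[2])/d[:,2])[:,None])[:,:2]
    def proj(s,P):
        R=s.T[:3,:3].T; t=-R@s.T[:3,3]
        return cv2.projectPoints(np.asarray(P,float).reshape(-1,1,3),cv2.Rodrigues(R)[0],t,s.K,s.d)[0].reshape(-1,2)
def blob(mask,near,rad=60):
    n,l,st,ce=cv2.connectedComponentsWithStats(mask.astype(np.uint8),connectivity=8)
    b=[i for i in range(1,n) if np.hypot(*(ce[i]-near))<rad and st[i,4]>8]
    i=max(b,key=lambda i:st[i,4]); return l==i,ce[i],st[i]
def pca(xy):
    c=xy.mean(0); w,v=np.linalg.eigh(np.cov((xy-c).T)); a=v[:,1]; return c,np.arctan2(a[1],a[0]),2*np.sqrt(3*w[::-1])
def hsv(bgr): return [a.astype(int) for a in cv2.split(cv2.cvtColor(bgr,cv2.COLOR_BGR2HSV))]
E
python3 - <<'E'
from h import *
for n,pts in (("top",dict(fa=(361,153),fb=(243,256),ring=(231,206),puck=(391,202),knob=(250,152),clip=(319,210),rail=(378,250),purple=(314,308),white=(157,183),blue=(468,240),green=(464,173),dark=(153,272),wood=(300,150))),("scene",dict(fa=(240,274),fb=(398,276),knob=(319,332),clip=(313,265),rail=(302,225),white=(425,368),dark=(485,310)))):
    im=cv2.imread(f"pics/{n}0.png"); H=cv2.cvtColor(im,cv2.COLOR_BGR2HSV)
    for k,(x,y) in pts.items(): print(n,k,H[y,x],H[y-3,x],H[y,x+3])
E
```

```text
top fa [ 66 154 136] [ 64 146 117] [ 48 111 117]
top fb [ 66 154 137] [ 46 111  87] [ 65 152 116]
top ring [ 15 123 172] [ 17 147 161] [ 17 152 153]
top puck [ 20   7 104] [ 20   7 107] [ 20   7 107]
top knob [ 0 10 25] [ 17 148 140] [ 0 10 25]
top clip [  0 203 147] [  0 205 157] [  0 203 158]
top rail [15 18 57] [21 19 93] [ 19  23 154]
top purple [143  81  57] [143 128 100] [143 137 123]
top white [ 17  37 193] [ 18  37 193] [ 18  32 176]
top blue [109 184 141] [109 189 109] [109 186 141]
top green [ 65 147 116] [ 65 146 117] [ 65 146 117]
top dark [45  8 66] [30  4 64] [45  8 66]
top wood [ 14 119 182] [ 15 120 179] [ 15 118 182]
scene fa [ 70 229 166] [ 69 221 167] [ 32 125 110]
scene fb [ 70 238 146] [ 69 222 168] [ 38 158 160]
scene knob [30 13 19] [60 17 30] [ 20 102  15]
scene clip [  0 248 215] [  1 255 182] [  1 253 125]
scene rail [ 19  31 198] [ 20  38 102] [ 27  20 114]
scene white [ 19  42 227] [ 19  40 229] [ 17  44 161]
scene dark [15 13 78] [23 13 79] [15 13 80]
```

View pics/crop0.png

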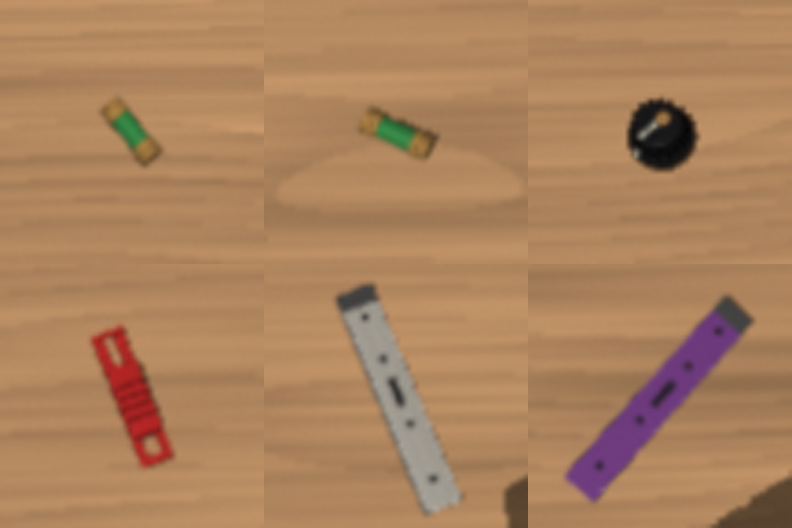

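The crops confirm two green fuses with brass caps, the loose knob with its pointer, the red clip, and the grey rail. The purple rail is a decoy. Next I'll measure their poses.

```bash
cat > meas.py <<'E'
from h import *
def partmask(im,kind):
    H,S,V=hsv(im)
    if kind=="fuse": return (H>55)&(H<80)&(S>110)
    if kind=="red": return ((H<6)|(H>172))&(S>165)
    if kind=="knob": return (V<55)&(S<110)
    if kind=="rail": return (S<60)
    if kind=="white": return (S<70)&(V>90)
    if kind=="dark": return (S<60)
    if kind=="blue": return (H>100)&(H<120)&(S>120)
    if kind=="green": return (H>55)&(H<80)&(S>100)
def window(m,c,r):
    o=np.zeros_like(m); x,y=map(int,c); o[max(0,y-r):y+r,max(0,x-r):x+r]=m[max(0,y-r):y+r,max(0,x-r):x+r]; return o
def rect(xy):
    (cx,cy),(w,h),a=cv2.minAreaRect(xy.astype(np.float32))
    if w<h: w,h,a=h,w,a+90
    return np.array([cx,cy]),np.radians(a),(w,h)
E
python3 - <<'E'
from meas import *
J=dict(top=[("fa","fuse",(361,153),20,12),("fb","fuse",(243,256),20,12),("knob","knob",(250,152),22,8),("clip","red",(319,210),35,12),("rail","rail",(378,250),45,10),
 ("white","white",(157,183),55,16),("dark","dark",(153,272),62,16),("blue","blue",(468,262),45,16),("green","green",(464,173),50,16)],
 scene=[("fa","fuse",(240,274),20,12),("fb","fuse",(398,276),20,12),("knob","knob",(319,332),22,12),("clip","red",(313,265),30,12),("rail","rail",(302,225),35,10),
 ("white","white",(425,368),60,16),("dark","dark",(485,310),70,16),("blue","blue",(258,188),45,16),("green","green",(197,222),45,16)])
for n in J:
    c=Cam(n); im=cv2.imread(f"pics/{n}0.png")
    for k,kind,p,r,z in J[n]:
        m,ce,st=blob(window(partmask(im,kind),p,r),p,30)
        if k in("white","dark","blue","green"):
            pass
        ys,xs=np.nonzero(m); xy=c.plane(np.c_[xs,ys],z); pc=pca(xy); rc=rect(xy)
        print(n,k,st[4],"pca",pc[0].round(1),round(np.degrees(pc[1]),1),pc[2].round(),"rect",rc[0].round(1),round(np.degrees(rc[1]),1),np.round(rc[2]))
E
```

```text
top fa 38 pca [650.5 -98. ] -142.1 [17. 10.] rect [650.6 -97.9] 42.1 [16.  9.]
top fb 44 pca [448.5 134.1] 62.8 [16. 10.] rect [448.3 134. ] 62.3 [16.  9.]
top knob 200 pca [654.3 119. ] -154.9 [34. 30.] rect [655.2 119.5] 180.0 [36. 32.]
top clip 302 pca [535.  -13.8] -160.0 [72. 19.] rect [534.9 -13.9] 20.1 [75. 18.]
top rail 671 pca [ 452.5 -126.2] -159.8 [122.  20.] rect [ 453.2 -125.9] 20.3 [122.  21.]
top white 3283 pca [594.8 302.2] 103.5 [130. 101.] rect [594.9 302.6] 104.1 [131. 103.]
top dark 5028 pca [419.4 306.5] 101.7 [188.  98.] rect [419.6 306.8] 101.6 [189.  99.]
top blue 3017 pca [ 425.2 -295.4] 79.7 [107. 106.] rect [ 425.5 -295.7] 79.3 [107. 106.]
top green 2954 pca [ 601.8 -300.6] 78.6 [126.  96.] rect [ 601.7 -300.8] 78.5 [126.  97.]
scene fa 32 pca [650.8 -99.1] 48.6 [17. 11.] rect [650.6 -98.9] 30.9 [16. 12.]
scene fb 36 pca [452.4 132.1] -136.8 [19. 11.] rect [452.4 132.4] 62.7 [19. 11.]
scene knob 269 pca [661.5 123.2] 48.4 [44. 28.] rect [659.5 121.6] 42.1 [49. 33.]
scene clip 256 pca [543.9  -9.1] -159.0 [74. 21.] rect [544.8  -9.2] 19.8 [77. 22.]
scene rail 373 pca [ 458.4 -122.9] -159.3 [125.  23.] rect [ 457.5 -123.2] 20.3 [131.  23.]
scene white 4149 pca [604.1 306.9] 103.8 [128. 107.] rect [602.6 304.8] 104.4 [129. 108.]
scene dark 4561 pca [429.6 312.6] 101.5 [186. 109.] rect [428.5 308.8] 101.7 [187. 110.]
scene blue 1378 pca [ 434.9 -287.3] 69.7 [121. 112.] rect [ 433.7 -289.1] 79.4 [123. 114.]
scene green 1751 pca [ 610.7 -291.7] 76.4 [141.  99.] rect [ 609.5 -294. ] 78.4 [142. 100.]
```

```bash
cat >> h.py <<'E'
from scipy.spatial.transform import Rotation as Rn
def quat(phi):
    y=np.array([np.cos(phi),np.sin(phi),0]); z=np.array([0,0,-1.]); x=np.cross(y,z)
    return Rn.from_matrix(np.c_[x,y,z]).as_quat()
def best(x,y,z,phi):
    "jaw axis at phi (mod pi): choose the turn with the smaller last-joint angle"
    o=[]
    for p in (phi,phi+np.pi):
        q=manip.inverse_kinematics([x,y,z],quat(p))
        if q is not None: o.append((abs(q[5]),p,q))
    return min(o,key=lambda t:t[0])
HOV=95
def st():
    s=manip.get_state(); print("t %.1f tcp %s gap %.1f F %s q6 %.2f"%(s["time_s"],np.round(s["tool_pos"],1),s["finger_gap"],np.round(s["wrist_force"],1),s["q"][5])); return s
def pick(x,y,z,phi,opening):
    _,p,q=best(x,y,HOV,phi)
    manip.goto([x,y,HOV],quat(p)); manip.gripper_to(opening)
    manip.servo_line([x,y,z],feed=90); st()
    manip.gripper_to(0); st()
    manip.servo_line([x,y,HOV],feed=120); st()
def place(x,y,z,phi,opening):
    _,p,q=best(x,y,HOV,phi)
    manip.goto([x,y,HOV],quat(p)); st()
    manip.servo_line([x,y,z+15],feed=120); manip.servo_line([x,y,z],feed=30); st()
    manip.gripper_to(opening); st()
    manip.servo_line([x,y,HOV],feed=100)
def snap(name):
    for n in("top","scene"): cv2.imwrite(f"pics/{n}_{name}.png",manip.grab_frame(n)[:,:,::-1])
E
python3 - <<'E'
from h import *
r=np.radians
for n,x,y,p in(("fa",650.6,-98.5,131),("fb",450,133.3,152),("wt",597,305,104),("knob",655.5,120,100),("blue",425,-295,79),("clip",538,-12,110),("green",602,-300,78.5),("rail",455,-125,110),("dark",421,308,11.6)):
    a=best(x,y,3,r(p)); print(n,round(a[0],2),np.degrees(a[1]))
E
```

```text
fa 0.6 311.0
fb 0.63 332.0
wt 1.45 104.0
knob 1.47 280.0
blue 1.02 258.99999999999994
clip 1.07 290.0
green 1.21 258.5
rail 0.81 290.0
dark 0.3 11.6
```

```bash
python3 - <<'E'
from h import *
r=np.radians
pick(650.6,-98.5,3,r(131),45)
snap("fa")
E
python3 -c "
import cv2,numpy as np
t=cv2.imread('pics/scene_fa.png');cv2.imwrite('pics/c1.png',cv2.resize(t[150:330,130:400],None,fx=2.5,fy=2.5))"
```

```text
t 4.1 tcp [651.2 -98.6   3.7] gap 44.9 F [-0.   0.4 -0.7] q6 0.60
t 4.5 tcp [651.1 -98.6   3.8] gap 12.0 F [-0.1 -0.   4.6] q6 0.60
t 5.4 tcp [649.9 -98.3  94.1] gap 12.2 F [-1.  -0.7 -0.8] q6 0.60
```

View pics/c1.png

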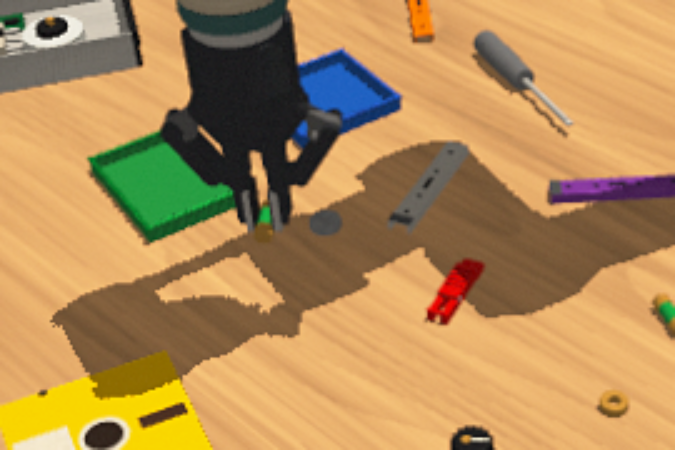

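Close crop: the fuse is held between the fingertips at (264,220), with a gap of 12 mm. I'll place it and then fetch fuse B.

```bash
python3 - <<'E'
from h import *
r=np.radians
u=np.array([np.cos(r(104)),np.sin(r(104))]); c=np.array([597,305])
place(*(c-20*u),6.5,r(104),30)
snap("fa2")
pick(450,133.3,3,r(152),45)
snap("fb")
E
python3 -c "
import cv2,numpy as np
t=cv2.imread('pics/scene_fb.png');a=cv2.resize(t[220:420,340:540],None,fx=2,fy=2)
t=cv2.imread('pics/top_fb.png');b=cv2.resize(t[130:240,100:210],(400,400));cv2.imwrite('pics/c2.png',np.hstack([a,b]))"
```

```text
t 7.3 tcp [602.1 285.1  94.9] gap 12.0 F [-0.2 -0.   1. ] q6 -1.48
t 8.7 tcp [601.6 285.5   6.9] gap 12.1 F [-1.8 -0.7  5.2] q6 -1.48
t 9.0 tcp [601.8 285.5   6.1] gap 29.9 F [-0.  -0.8  0.1] q6 -1.48
t 13.4 tcp [450.5 133.3   3.4] gap 44.8 F [-0.1 -0.2 -0.4] q6 0.63
t 13.8 tcp [450.4 133.4   3.6] gap 12.5 F [-0.9 -0.3  5.8] q6 0.63
t 14.8 tcp [449.3 133.2  94.4] gap 12.0 F [-1.   0.5 -1. ] q6 0.63
```

View pics/c2.png

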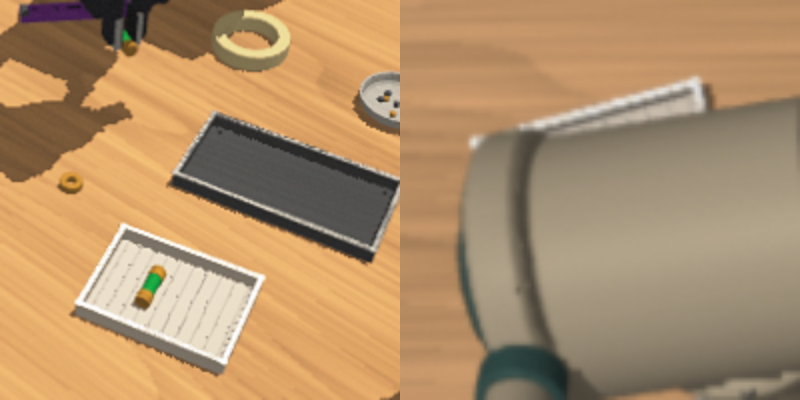

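Fuse A lies flat in the white tray at (150,286) in the crop, along the tray's short side. Fuse B is gripped at (128,42). Contact on setting down was gentle, so I'll carry on with fuse B and then the knob.

```bash
python3 - <<'E'
from h import *
r=np.radians
u=np.array([np.cos(r(104)),np.sin(r(104))]); c=np.array([597,305])
place(*(c+18*u),6.3,r(104),28)
snap("fb2")
pick(655.5,120,8,r(130),60)
snap("kn")
E
python3 -c "
import cv2,numpy as np
t=cv2.imread('pics/scene_kn.png');a=cv2.resize(t[220:420,240:500],None,fx=3,fy=3)
cv2.imwrite('pics/c3.png',a)"
```

```text
t 16.6 tcp [592.4 322.1  94.7] gap 12.1 F [-0.4  0.4 -0.7] q6 -1.42
t 18.1 tcp [592.4 322.4   6.7] gap 11.8 F [-1.3 -1.2  4.8] q6 -1.42
t 18.4 tcp [592.6 322.4   5.9] gap 27.9 F [-0.5  0.2  0.2] q6 -1.42
t 23.0 tcp [656.1 120.    8.6] gap 60.0 F [ 0.5 -0.3  0.2] q6 0.95
t 23.5 tcp [656.1 120.    9. ] gap 24.7 F [0.2 0.1 5.8] q6 0.95
t 24.3 tcp [654.7 119.9  94.1] gap 24.2 F [ 0.5 -0.8 -1.4] q6 0.95
```

View pics/c3.png

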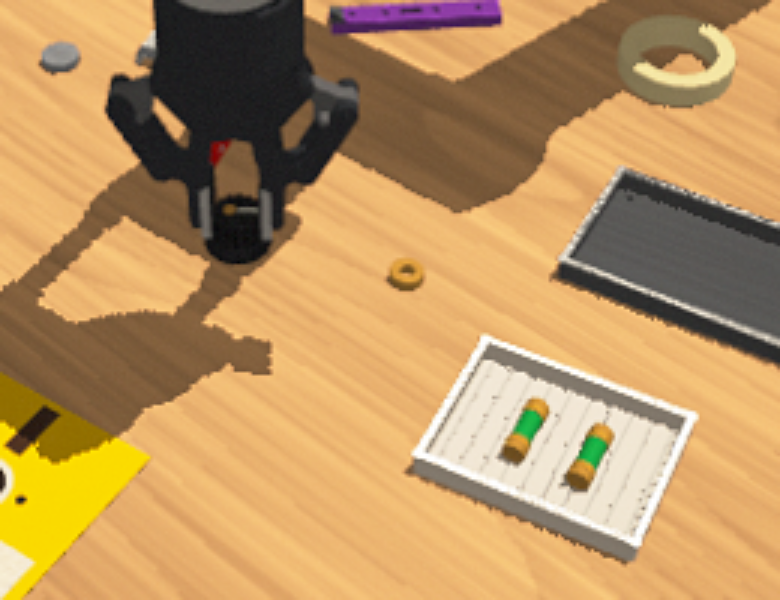

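Both fuses lie flat, parallel and side by side at (525,430) and (590,456) in the crop. The knob is held upright at (238,228). Next I'll place the knob and pick the clip.

```bash
python3 - <<'E'
from h import *
r=np.radians
place(425.5,-295.5,11.3,r(79),50)
pick(538,-12,3,r(110),45)
snap("cl")
E
python3 -c "
import cv2,numpy as np
t=cv2.imread('pics/scene_cl.png');a=cv2.resize(t[120:320,140:400],None,fx=3,fy=3)
cv2.imwrite('pics/c4.png',a)"
```

```text
t 26.2 tcp [ 426.3 -295.1   95.1] gap 24.7 F [-0.7 -0.5 -0.1] q6 1.02
t 27.5 tcp [ 425.4 -295.4   12. ] gap 24.7 F [-1.3  2.   7. ] q6 1.02
t 27.9 tcp [ 425.4 -295.5   11.1] gap 50.2 F [-0.6 -0.   0.5] q6 1.02
t 31.5 tcp [538.5 -12.1   3.5] gap 44.9 F [-0.  -0.6 -0.1] q6 1.07
t 31.8 tcp [538.5 -12.1   3.8] gap 15.9 F [-1.6 -0.6  5.1] q6 1.07
t 32.7 tcp [537.3 -11.9  94.3] gap 16.1 F [-0.8  0.7 -0.6] q6 1.07
```

View pics/c4.png

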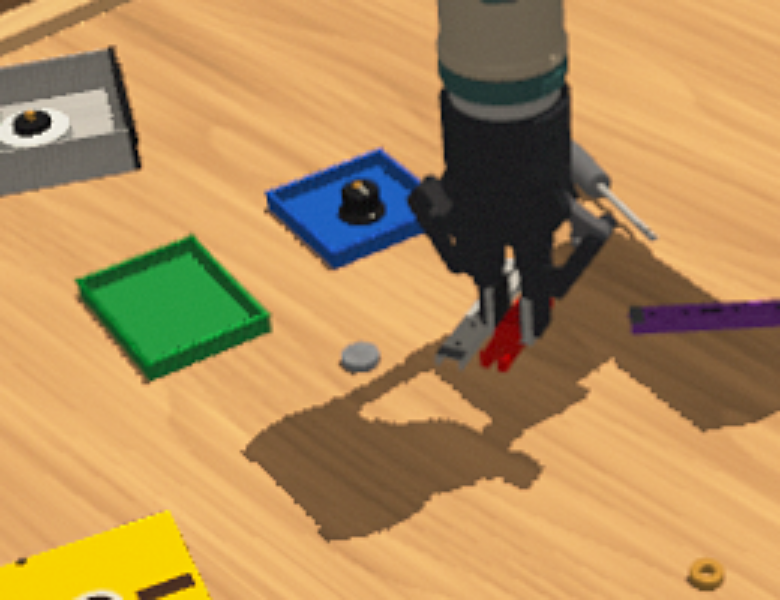

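The knob stands on its skirt in the blue tray at (362,203) in the crop. The clip is held level at (510,330). Next comes placing the clip and picking the rail.

```bash
python3 - <<'E'
from h import *
r=np.radians
place(602,-300.5,6.4,r(-11.5),36)
pick(455,-125,2.5,r(110),45)
snap("ra")
E
python3 -c "
import cv2,numpy as np
t=cv2.imread('pics/scene_ra.png');a=cv2.resize(t[120:320,140:400],None,fx=3,fy=3)
cv2.imwrite('pics/c5.png',a)"
```

```text
t 34.1 tcp [ 601.8 -299.6   94.6] gap 16.0 F [ 1.  -0.5 -1. ] q6 -0.36
t 35.5 tcp [ 601.8 -300.4    6.9] gap 15.8 F [-1.1  1.1  4.7] q6 -0.37
t 35.9 tcp [ 601.9 -300.5    6. ] gap 36.1 F [ 0.1 -0.1 -1.2] q6 -0.37
t 39.4 tcp [ 455.5 -125.2    2.9] gap 45.0 F [0.3 0.8 0.9] q6 0.81
t 39.8 tcp [ 455.5 -125.2    3.3] gap 18.0 F [-0.5  0.8  5.5] q6 0.81
t 40.7 tcp [ 454.3 -124.7   94.3] gap 18.1 F [-0.1 -0.2 -1.1] q6 0.81
```

View pics/c5.png

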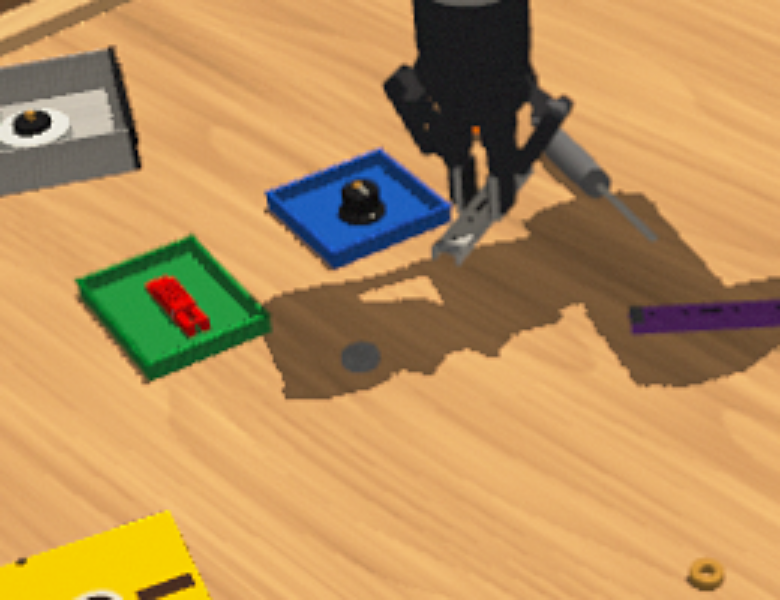

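The clip lies flat in the green tray at (178,305) in the crop. The rail is gripped and level at (470,230). Now I'll place the rail, move clear and look at everything.

```bash
python3 - <<'E'
from h import *
r=np.radians
place(421,308,5.9,r(11.6),42)
manip.goto([420,0,300],quat(best(420,0,300,r(90))[1])); manip.wait(.3); st()
snap("end1")
E
python3 -c "
import cv2,numpy as np
t=cv2.imread('pics/scene_end1.png');cv2.imwrite('pics/c6.png',cv2.resize(t[140:420,90:560],(800,477)))"
```

```text
t 42.4 tcp [421.5 307.2  95. ] gap 17.7 F [-0.2  0.6 -0.6] q6 0.30
t 43.8 tcp [420.8 308.    6.3] gap 18.0 F [-1.3 -0.9  5.8] q6 0.30
t 44.2 tcp [421.  308.    5.7] gap 41.7 F [ 0.6 -0.3 -0.9] q6 0.30
t 46.9 tcp [420.    0.5 299.6] gap 42.2 F [ 0.1 -0.7  0. ] q6 1.40
```

View pics/c6.png

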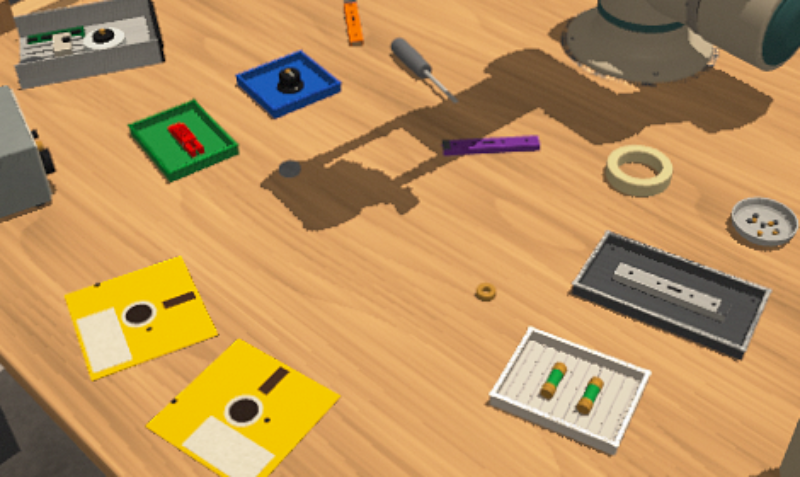

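View pics/top_end1.png

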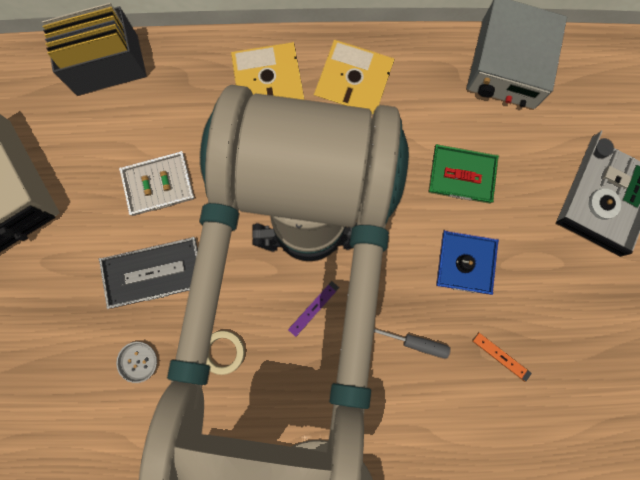

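```bash
python3 -c "
import cv2,numpy as np
t=cv2.imread('pics/scene_end1.png');cv2.imwrite('pics/c7.png',cv2.resize(t[265:415,370:550],(720,600),interpolation=cv2.INTER_CUBIC))
from meas import *
for n,w in(('top',(154,272)),('scene',(480,308))):
    c=Cam(n);im=cv2.imread(f'pics/{n}_end1.png');H,S,V=hsv(im)
    m,ce,s=blob(window((V>95)&(S<70),w,36),w,15);ys,xs=np.nonzero(m);p=pca(c.plane(np.c_[xs,ys],13));print(n,p[0],np.degrees(p[1])%180,p[2])
"
```

```text
top [420.67616611 302.12963447] 101.64011755590666 [114.55977637  21.93290328]
scene [425.19961787 302.77836729] 103.10989315542672 [116.19837173  28.79104115]
```

View pics/c7.png

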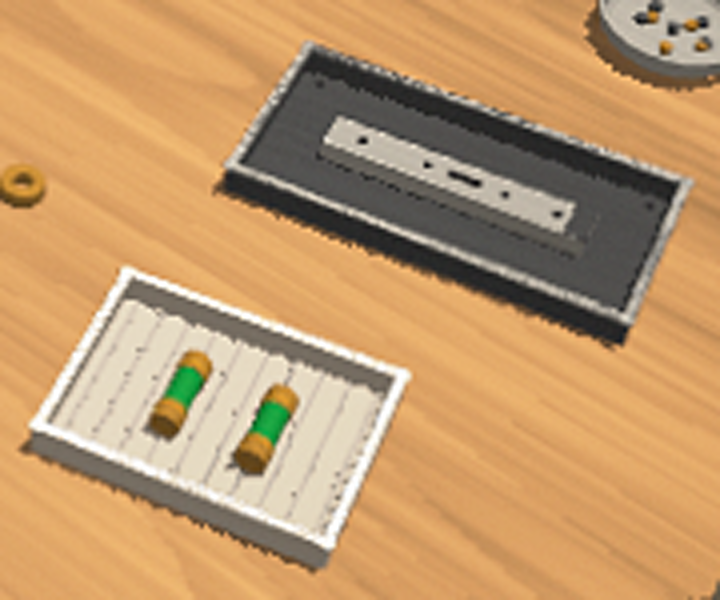

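The rail lies flat and lengthwise in the steel tray at (450,175) in the crop, 101.6° against the tray's 101.6°. Both fuses are flat and parallel at (180,395) and (267,428). I'm handing it in.

```bash
python3 -c "
from plant import manip
print(manip.sign_off(), manip.get_state()['time_s'])"
```

```text
the job is handed in; nothing more can be done
the job is handed in; nothing more can be done
```

All five parts are in their trays and the job is handed in, after about 47 s of robot time out of the 128 s allowed. I placed them in the order you listed, starting with the two fuses and ending with the rail.

- **Fuses:** both lie flat and parallel, about 38 mm apart, in the white tray. Each was set down touching the floor before release.
- **Knob:** it stands on its skirt near the middle of the blue tray.
- **Clip:** it lies flat along the long side of the green tray.
- **Rail:** the grey rail lies flat and lengthwise in the dark steel tray. Its measured direction matched the tray's in the top view (101.6° for both).

The final pictures showed nothing else visibly moved and the gripper clear of everything. The wrist force readings I took stayed under about 8 N.

- **Rail check from the scene camera:** it put the rail at 103.1°, because that oblique view also sees the rail's side. I took the top view as the better measure.
- **Rail's dark end:** it blends into the dark tray, so the rail measured about 115 mm long there instead of 124 mm.
- **Grip gap:** the gap read about 2 mm below the size of the fuses, clip and rail, and nearly 4 mm below the knob's. I didn't find out why, but every part held level.

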